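# Set the mitre stop and start its lock bolt

## Robot

A 7-joint arm with a two-finger parallel gripper is mounted at the origin on the work surface. World frame = base frame: x ahead of the robot, y to its left, z up, the work surface at z = 0. Lengths are in m, angles in rad, forces in N, time in s.
With the tool pointing down it reaches from about 0.4 to 0.85 m from the base axis. Payload 10.4 kg.
Tool frame: the origin (TCP) lies at the very end of the fingers, on their centre line; the grasp point (between the pads) lies 19 mm behind it; z points along the fingers, y is the line along which they close (so a half turn about z gives the same grasp; the last joint's range is limited). The gripper opens to 85 mm and grips with 20 to 120 N. Pads are 22 mm wide; open, the fingers measure 114 mm over their backs; the gripper's body (76 mm by 85 mm) begins 54 mm behind the grasp point. The pads swing forward as they close: fully open they stand 13 mm farther back than shut.
Start: joints at [-1.338, 0.332, -0.065, 1.46, 0.022, 1.35, -0.088], TCP at [0.158, 0.605, 0.231] pointing down, gripper open.
Joint ranges: [-2.6, 2.6], [-0.5, 2.12], [-1.47, 1.34], [0.16, 2.42], [-1.27, 4.41], [0.06, 2.06], [-2.6, 2.6]. Speed limits (rad/s): [2.22, 2.22, 2.79, 2.79, 3.14, 3.14, 3.14].

## Interface

Orientations are given as a unit quaternion [x, y, z, w].
In Python, from workcell import manip, vision, order gives the robot as it stands. The module is installed in compiled form; this text tells all that it offers.
- The arm moves only by the tool move_arm, never from a script. Its argument "motion" is a list of rows, each a list of 3 entries, a list of its own where there are three numbers: the shift along the tool's x, y, z scaled (see below), then the turn, a rotation vector about the tool's x, y, z scaled (see below), then the opening, from -1 (shut) to 1 (fully open). In form: [[[dx, dy, dz], [wx, wy, wz], hand], ...]. A call has 1 to 12 rows; each row shifts and turns the commanded pose from where the row before left it, along the tool's axes as they then stand; what a row does not reach is not made up. The controller multiplies each number of a shift by 0.75 m and each number of a turn by pi/4 rad. A row lasts 1/10 s, in which the tool goes at most 50 mm and 8.59 degrees, less where a joint would pass 70% of its speed; a pose out of reach is approached as far as the arm can. A call with a number of a shift or a turn outside -1 to 1 is refused whole. A call with a gripper value outside its range is refused whole. The fingers move at their own pace and stop on an object; "newtons" is the grip in N (left out, the last holds). Time passes only in rows, so rows that do not move let the fingers close. It gives the time, the measured TCP pose, the force, the opening and the grip force at its end, in the units of the state.
- manip.get_obs(): the state, without advancing time (a new reading comes with each control period).
- vision.camera(name): name is "side" or "top"; returns a dict with "pixels" (480x640x3 uint8, red, green, blue), "fx", "fy", "cx", "cy" (pixels), "R" (3x3) and "t" (3): a world point X has camera coordinates R X + t. Camera axes: x right, y down, z forward; pixel columns grow to the right and rows downward; lengths in m; the calibration is good to about 2 mm. A picture is of the moment at which its call begins. There is no depth.
- order.hand_in(): hands the job in; it is judged then, once.
The state is a dict: "clock": time; "joint_pos": joint angles; "joint_velocities": joint speeds; "tau": joint torques, N m; "position": TCP position; "ee_rot": TCP orientation; "ft_force": force on the tool from outside, world axes, zero at the start; "torque": the same for the moment, N m; "grip_width": opening from 0.0 (shut) to 1.0 (fully open); "grasp_force": force on a finger pad.
Only numpy, scipy, OpenCV 4.12 (cv2) and the standard library are available. Lean on these libraries where they do the work, as an engineer would, in place of code of your own. Each camera call takes 0.05 s, during which the arm holds its last target. There are 200 camera calls.

## Task

On the mitre stop, turn the black bar knob until its pointer arm stands on the one long mark in the middle of the scale. Then start the square-headed lock bolt in its boss: it is sitting cross-threaded, so turn it backward (anticlockwise from above) until it drops into its thread, then forward (clockwise) one full turn. Finish still gripping the bolt head firmly with the fingers, the arm still on the long mark, and leave the loose things on the bench where they are.

Things in the scene. Friction and masses are not known exactly. Their poses are not given: they have to be found in the camera images.
- gauge: The mitre stop: a dark steel base plate fixed to the bench, 150 mm (x) by 330 mm (y, from -160 to +170), 18 mm thick; origin on the bench under the plate, z up. In its frame the bolt and boss axis is at x 0, y -85 mm, and the knob axis at x 0, y +85 mm. Its position and yaw vary.
- dial (a joint): Turn of the bar knob with its pointer arm, rad, growing clockwise from above, range 0 to 2.4. The arm stands on the long mark at 1.2 (to be met within 0.08). Stiff: about 0.12 N m to turn; stays where it is left.
- dial_grip (a point): Middle of the black bar knob, on its axis, 62 mm above the bench. The bar is 46 mm long along the point's x, 14 mm thick along its y, 32 mm tall (44 to 76 mm above the bench). The pointer arm, a steel strip of the same part, points along the point's +x, its tip 64 mm from the axis, 30 mm above the bench.
- pointer_tip (a point): Tip of the pointer arm, over the scale.
- long_mark (a point): Middle of the one long black mark of the scale, 63 mm from the knob axis along the plate's +y. The scale is a pale disc of 152 mm diameter round the knob axis, with black graduations every 15 degrees; the others are short.
- boss_top (a point): Centre of the top of the threaded boss, a fixed dark steel cylinder of 58 mm diameter, its top 58 mm above the bench. The upright lock bolt stands in it on the same axis.
- bolt: The steel lock bolt, upright and captive in the boss: it only turns and moves up and down. Right-hand thread, 8 mm per turn: clockwise from above is forward and screws it down. Origin on its axis, 54 mm below the head top, z up. 0.55 kg; turns easily, falls by its weight. From the drop a forward turn lowers it 8 mm (head top 92 mm after one); the thread ends just under a turn later.
- bolt_top (a point): Centre of the top of the bolt head. As found the bolt rests cross-threaded, head top about 106 mm above the bench; turned straight forward it jams within half a turn. Turned backward 0.5 to 2.5 rad (varies, cannot be seen) it climbs slowly to about 108 mm, then suddenly drops 8 mm, to 100 mm. Over 1.8 rad farther back it jams again.
- bolt_head (a point): Middle of the bolt head: a square 24 by 24 mm, 26 mm tall, sides along the point's x and y, with a short stamped line on top towards +x. 13 mm below the head top; the boss is 24 mm or less below the head. A tight grip can keep the bolt from dropping; fingers about 2 mm wider than the head turn it (with some 6 degrees of play) and let it fall freely.
- washer: Loose steel washer, 40 mm, lying on the plate; leave alone.
- moulding: Loose length of gilded frame moulding, 170 mm long (along its y), 50 wide, 24 high, behind the stop; leave alone.
- spare_bolt: Loose spare bolt lying on the bench on the robot's side of the stop, 86 mm long (along its x), 30 mm high; leave alone.
- screwdriver: Screwdriver lying at the right; leave alone.
- hammer: Hammer lying at the left; leave alone.
- glue: White glue bottle, 170 mm tall, at the right; leave alone.
- tin: Open metal tin, 90 mm tall, at the left; leave alone.
- spanner: Spanner lying beside the boss end of the plate; leave alone.

How it is judged:
By the outcome, as a careful person would: the job done as asked, in the order asked, and still so for the second after the job is handed in, while the arm keeps its last pose, push and grip.
It also fails if it takes over 72 s, if anything falls off the work surface, if the arm or the gripper's body presses on something with over 40 N, if the wrist force passes 120 N, or if a joint passes its speed limit or range.

## Working session

There is one attempt and no reset: what is moved stays moved. The work goes in short steps, Python scripts to look and compute and a tool call to move; the robot and the scene stay as the last step left them, time stands still between calls to the robot, and variables do not carry over. Pictures are saved under pics/ and viewed, at most 10 in all, crops included, and the job is handed in when it is done.

Besides the shell and the picture viewer there is one more tool, called after "Request:" as name(argument=value, ...) on one line, values as JSON. move_arm: Moves the arm, as the interface text tells. Its arguments: {"type":"object","properties":{"motion":{"type":"array"},"newtons":{"type":"number"}},"required":["motion"]}

```bash
mkdir -p pics
python3 - <<'E'
from workcell import manip, vision
import cv2,numpy as np,pickle
o=manip.get_obs(); print(o)
for n in("top","side"):
    c=vision.camera(n); pickle.dump(c,open(f"{n}0.pkl","wb")); cv2.imwrite(f"pics/{n}0.png",c["pixels"][:,:,::-1])
    print(n,c["fx"],c["fy"],c["cx"],c["cy"],np.round(c["R"],4).tolist(),np.round(c["t"],4))
E
```

```text
{'clock': 0.0, 'joint_pos': array([-1.33757704,  0.33282915, -0.06473029,  1.46093318,  0.02160437,
        1.34987817, -0.08850344]), 'joint_velocities': array([-5.33433400e-04,  8.60830868e-05,  9.42116200e-04, -1.12815097e-04,
       -5.94308140e-04,  6.15680025e-04,  1.28456984e-03]), 'tau': array([-6.68136345e-04, -6.25433064e+01,  4.87629231e-02, -3.91615248e+01,
        1.61816902e-02,  9.60735924e-03, -1.81097028e-05]), 'position': array([0.15804496, 0.60431093, 0.23054656]), 'ee_rot': array([ 1.27537820e-01,  9.91833478e-01, -6.73510488e-04, -5.78381118e-05]), 'ft_force': array([ 0.29216844, -1.0351248 ,  0.02511083]), 'torque': array([-0.03137233,  0.0027004 ,  0.035104  ]), 'grasp_force': 0.0, 'grip_width': 1.000352268818257}
top 505.0248698017099 505.0248698017099 317.27556814732145 243.8730281266786 [[0.0123, -0.9998, -0.0171], [-0.992, -0.0101, -0.1258], [0.1256, 0.0186, -0.9919]] [-0.0145  0.5663  1.0537]
side 621.0218365431759 621.0218365431759 314.55145237340423 242.5628469320358 [[0.8935, -0.449, 0.0116], [-0.3313, -0.6762, -0.658], [0.3033, 0.5841, -0.7529]] [-0.5128  0.2201  1.4542]
```

View pics/top0.png

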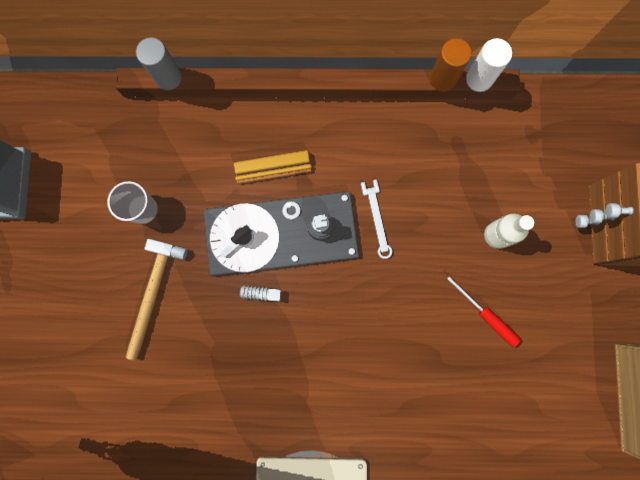

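View pics/side0.png

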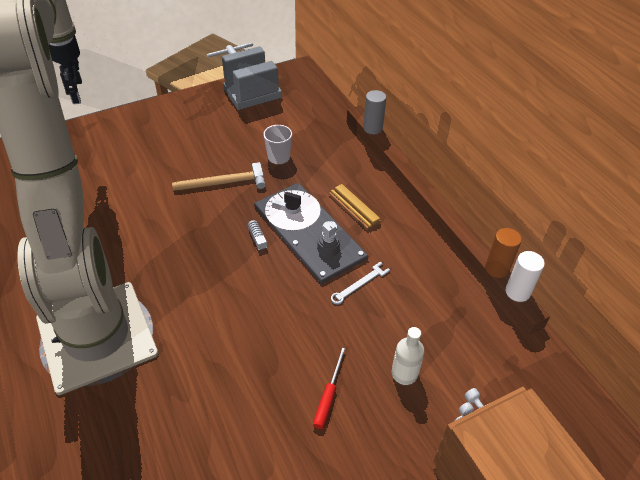

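The top view shows the plate around (281,234), the dial disc near (244,238), the bolt near (320,222). The side view shows the same, with the dial near (292,208) and the bolt near (329,235). I'll enlarge both.

Run:
```python
import cv2
a=cv2.imread("pics/top0.png")[185:285,200:365]; cv2.imwrite("pics/topc.png",cv2.resize(a,None,fx=4.8,fy=4.8,interpolation=cv2.INTER_CUBIC))
a=cv2.imread("pics/side0.png")[180:285,245:375]; cv2.imwrite("pics/sidec.png",cv2.resize(a,None,fx=5.5,fy=5.5,interpolation=cv2.INTER_CUBIC))
```

```text
(no output)
```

View pics/topc.png

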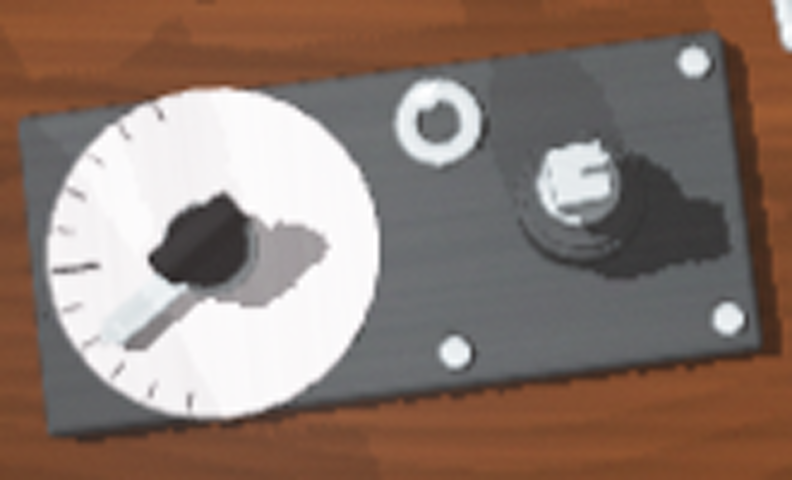

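View pics/sidec.png

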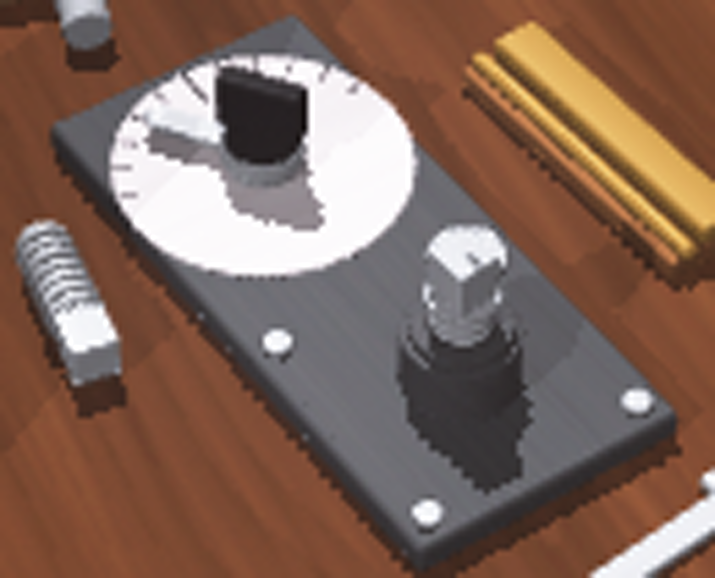

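Top crop: plate corners at (22,122), (50,432), (760,348), (718,32); pointer tip near (112,335); stamped line from (580,172) to (607,168). Side crop: plate corners at (292,16), (52,130), (675,412), (415,548). Next I fit the poses and look closer at the bolt and dial.

```bash
cat > h.py <<'E'
import numpy as np,pickle
from scipy.optimize import least_squares
C={n:pickle.load(open(f"{n}0.pkl","rb")) for n in("top","side")}
crop={"top":(200,185,4.8),"side":(245,180,5.5)}
def px(n,p,cr=None):
    ox,oy,f=cr or crop[n]; return (np.asarray(p,float)+.5)/f-.5+[ox,oy]
def proj(n,X):
    c=C[n]; Y=np.atleast_2d(X)@np.array(c["R"]).T+c["t"]; return Y[:,:2]/Y[:,2:]*[c["fx"],c["fy"]]+[c["cx"],c["cy"]]
def ray(n,uv,z):
    c=C[n]; R=np.array(c["R"]); d=R.T@np.array([(uv[0]-c["cx"])/c["fx"],(uv[1]-c["cy"])/c["fy"],1]); o=-R.T@c["t"]; return o+d*(z-o[2])/d[2]
def G(g,P):
    P=np.atleast_2d(P); c,s=np.cos(g[2]),np.sin(g[2]); return np.c_[g[0]+c*P[:,0]-s*P[:,1],g[1]+s*P[:,0]+c*P[:,1],P[:,2]]
E
python3 - <<'E'
from h import *
import cv2
P=np.array([[75,170,18],[-75,170,18],[-75,-160,18],[75,-160,18]])/1e3
T=px("top",[(22,122),(50,432),(760,348),(718,32)]);S=px("side",[(292,16),(52,130),(415,548),(675,412)])
for sel in("t","s","ts"):
    f=lambda g:np.concatenate(([(proj("top",G(g,P))-T).ravel()] if "t" in sel else [])+([(proj("side",G(g,P))-S).ravel()] if "s" in sel else []))
    r=least_squares(f,[.5,.1,0]); g=r.x; print(sel,g.round(4),np.abs(r.fun).max().round(2))
k=G(g,[[0,.085,.03],[0,-.085,.106]]);print("knob,bolt",k.round(4))
tip=ray("top",px("top",(112,335)),.030);print("tip",tip, np.arctan2(*(tip-k[0])[[1,0]]))
print("disc",ray("top",px("top",(213,252)),.02))
for n,p in(("top",(22,122)),): pass
print("bolt top px",proj("top",k[1]),proj("side",k[1]), "dial",proj("top",G(g,[[0,.085,.076]])),proj("side",G(g,[[0,.085,.076]])))
def big(n,x,y,w=28,h=30,f=14):
    im=C[n]["pixels"][y:y+h,x:x+w,::-1]; return cv2.resize(im,None,fx=f,fy=f,interpolation=cv2.INTER_CUBIC)
cv2.imwrite("pics/bolt.png",np.hstack([big("top",306,206),big("side",316,214)]))
E
```

```text
t [0.5928 0.069  0.1336] 1.43
s [0.5943 0.0719 0.133 ] 1.26
ts [0.5932 0.0698 0.1336] 1.91
knob,bolt [[ 0.5819  0.154   0.03  ]
 [ 0.6045 -0.0144  0.106 ]]
tip [0.54202989 0.19639038 0.03      ] 2.325808872469915
disc [0.5817408  0.15343921 0.02      ]
bolt top px [[320.032585   220.89653543]] [[328.57892162 226.46552671]] dial [[239.37323904 233.30323225]] [[291.69300638 195.2033143 ]]
```

View pics/bolt.png

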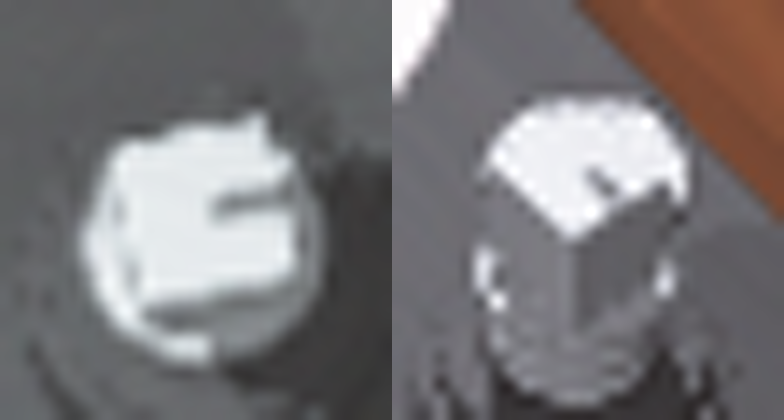

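The zoom shows the head top corners. Top panel: (145,300), (295,265), (265,115), stamped line (215,210)→(285,193). Side panel: (490,165), (570,238), (680,183). I'll start the transit now.

Run:
```python
from h import *
f=14
T=px("top",[(145,300),(295,265),(265,115)],(306,206,14)); S=px("side",np.array([(490,165),(570,238),(680,183)])-[392,0],(316,214,14))
for n,A in(("top",T),("side",S)):
    W=[ray(n,p,.106) for p in A]; print(n,[w[:2].round(4) for w in W],[np.degrees(np.arctan2(*(b-a)[[1,0]])).round(1) for a,b in zip(W,W[1:])],((W[0]+W[2])/2)[:2].round(4))
```

```text
top [array([ 0.592 , -0.0062]), array([ 0.5973, -0.0279]), array([ 0.6193, -0.0233])] [np.float64(-76.2), np.float64(11.7)] [ 0.6057 -0.0147]
side [array([ 0.5927, -0.0044]), array([ 0.5974, -0.0263]), array([ 0.6212, -0.0231])] [np.float64(-77.9), np.float64(7.5)] [ 0.607  -0.0137]
```

Request:
move_arm(motion=[[[-0.05,-0.031,0],[0,0,0],1],[[-0.05,-0.031,0],[0,0,0],1],[[-0.05,-0.031,0],[0,0,0],1],[[-0.05,-0.031,0],[0,0,0],1],[[-0.05,-0.031,0],[0,0,0],1],[[-0.05,-0.031,0],[0,0,0],1],[[-0.05,-0.031,0],[0,0,0],1],[[-0.05,-0.031,0],[0,0,0],1],[[-0.05,-0.031,0],[0,0,0],1],[[-0.05,-0.031,0],[0,0,0],1],[[-0.05,-0.031,0],[0,0,0],1],[[-0.05,-0.031,0],[0,0,0],1]], newtons=40)

```text
clock: 1.3
position: [0.5237, 0.2194, 0.2312]
ee_rot: [0.127, 0.992, -0.0, -0.0]
ft_force: [0.6, 1.0, -0.6]
grip_width: 1.0
grasp_force: 0.0
```

Request:
move_arm(motion=[[[-0.049,-0.033,0],[0,0,0],1],[[-0.049,-0.033,0],[0,0,0],1],[[0,0,0],[0,0,0.178],1],[[0,0,0],[0,0,0.178],1],[[0,0,0],[0,0,0.178],1],[[0,0,0],[0,0,0.178],1],[[0,0,0.06],[0,0,0],1],[[0,0,0.06],[0,0,0],1],[[0,0,0],[0,0,0],1]])

```text
clock: 2.2
position: [0.5776, 0.1536, 0.1354]
ee_rot: [0.396, 0.918, -0.004, -0.004]
ft_force: [-0.2, -0.3, 0.2]
grip_width: 1.001
grasp_force: 0.0
```

```bash
cat >> h.py <<'E'
from scipy.spatial.transform import Rotation
def st(tx=None,ty=None):
    from workcell import manip
    o=manip.get_obs(); R=Rotation.from_quat(o["ee_rot"]).as_matrix(); p=o["position"]
    print("t",round(o["clock"],2),"pos",p.round(4),"ydir",np.degrees(np.arctan2(R[1,1],R[0,1])).round(2),"zax",R[:,2].round(3),"j",o["joint_pos"].round(2),"F",o["ft_force"].round(1),"M",o["torque"].round(2),"w",round(o["grip_width"],3),"g",round(o["grasp_force"],1))
    if tx is not None: print("tool shift units",(R.T@(np.array([tx,ty,p[2]])-p)/.75).round(4))
    return o
E
python3 -c "
from h import *
st(.582,.154)"
```

```text
t 2.2 pos [0.5776 0.1536 0.1354] ydir 43.33 zax [-0.01  -0.004 -1.   ] j [-0.66  0.36  0.4   1.67 -0.15  1.16  0.54] F [-0.2 -0.3  0.2] M [-0.05  0.02 -0.01] w 1.001 g 0.0
tool shift units [-0.0036  0.0046 -0.0001]
```

Request:
move_arm(motion=[[[-0.004,0.005,0.04],[0,0,0],1],[[0,0,0.04],[0,0,0],1],[[0,0,0.037],[0,0,0],1],[[0,0,0],[0,0,0],-1],[[0,0,0],[0,0,0],-1],[[0,0,0],[0,0,0],-1],[[0,0,0],[0,0,0],-1],[[0,0,0],[0,0,0],-1],[[0,0,0],[0,0,0],-1],[[0,0,0],[0,0,0],-1]], newtons=60)

```text
clock: 3.2
position: [0.5842, 0.1518, 0.0549]
ee_rot: [0.397, 0.918, -0.002, -0.002]
ft_force: [-16.5, -10.2, 19.4]
grip_width: 0.152
grasp_force: 59.4
```

```bash
python3 -c "
from h import *
st(.582,.154)"
```

```text
t 3.2 pos [0.5842 0.1518 0.0549] ydir 43.2 zax [-0.005 -0.003 -1.   ] j [-0.64  0.46  0.38  1.72 -0.2   1.    0.57] F [-16.5 -10.2  19.4] M [-2.31  3.83  0.12] w 0.152 g 59.4
tool shift units [ 0.0041 -0.0002  0.    ]
```

Request:
move_arm(motion=[[[0.004,-0.004,-0.006],[0,0,0],-1],[[0,0,0],[0,0,0],-1]])

```text
clock: 3.4
position: [0.5834, 0.1519, 0.0557]
ee_rot: [0.397, 0.918, -0.001, 0.002]
ft_force: [23.6, -4.8, -39.3]
grip_width: 0.146
grasp_force: 64.0
```

```bash
python3 -c "
from h import *
st(.582,.154)"
```

```text
t 3.4 pos [0.5834 0.1519 0.0557] ydir 43.18 zax [ 0.003 -0.004 -1.   ] j [-0.64  0.46  0.39  1.73 -0.19  0.99  0.57] F [ 23.6  -4.8 -39.3] M [-0.86 -4.48  0.02] w 0.146 g 64.0
tool shift units [ 0.0033  0.0006 -0.    ]
```

Request:
move_arm(motion=[[[-0.003,0.0017,0.004],[0,0,0],-1],[[0,0,0],[0,0,0.132],-1],[[0,0,0],[0,0,0.132],-1],[[0,0,0],[0,0,0.132],-1],[[0,0,0],[0,0,0.132],-1],[[0,0,0],[0,0,0.132],-1],[[0,0,0],[0,0,0.132],-1],[[0,0,0],[0,0,0],-1],[[0,0,0],[0,0,0],-1]])

```text
clock: 4.3
position: [0.5819, 0.1511, 0.0554]
ee_rot: [0.659, 0.752, -0.003, -0.001]
ft_force: [-15.5, -10.8, 12.0]
grip_width: 0.147
grasp_force: 71.3
```

```bash
python3 -c "
from h import *
st(.582,.154)"
```

```text
t 4.3 pos [0.5819 0.1511 0.0554] ydir 7.52 zax [-0.006 -0.003 -1.   ] j [-0.74  0.48  0.51  1.73 -0.27  1.01  0.  ] F [-15.5 -10.8  12. ] M [-1.99  3.52 -0.07] w 0.147 g 71.3
tool shift units [ 0.0038  0.0007 -0.    ]
```

Request:
move_arm(motion=[[[0,0,0],[0,0,0],1],[[0,0,0],[0,0,0],1],[[0,0,0],[0,0,0],1],[[0,0,0],[0,0,0],1],[[0,0,-0.04],[0,0,0],1],[[0,0,-0.05],[0,0,0],1],[[0,0,-0.05],[0,0,0],1],[[0,0,-0.05],[0,0,0],1],[[0,0,0],[0,0,0],1]])

```text
clock: 5.2
position: [0.5871, 0.1547, 0.2032]
ee_rot: [0.658, 0.753, 0.004, 0.002]
ft_force: [0.1, 0.3, 0.5]
grip_width: 0.997
grasp_force: 0.0
```

```bash
python3 -c "
from h import *
st(.6055,-.0143)"
```

```text
t 5.2 pos [0.5871 0.1547 0.2032] ydir 7.65 zax [ 0.008  0.004 -1.   ] j [-0.78  0.33  0.56  1.59 -0.18  1.27 -0.06] F [0.1 0.3 0.5] M [-0.01 -0.02  0.03] w 0.997 g 0.0
tool shift units [-0.2266 -0.0057 -0.0006]
```

Request:
move_arm(motion=[[[-0.0566,-0.0014,0],[0,0,0],1],[[-0.0566,-0.0014,0],[0,0,0],1],[[-0.0566,-0.0014,0],[0,0,0],1],[[-0.0566,-0.0014,0],[0,0,0],1],[[0,0,0],[0,0,0],1]])

```text
clock: 5.7
position: [0.6027, -0.0224, 0.1976]
ee_rot: [0.662, 0.75, -0.001, 0.001]
ft_force: [-0.8, -0.0, 0.5]
grip_width: 1.0
grasp_force: 0.0
```

Request:
move_arm(motion=[[[0,0,0],[0,0,0.173],1],[[0,0,0],[0,0,0.173],1],[[0,0,0],[0,0,0.173],1],[[0,0,0],[0,0,0.173],1],[[0,0,0],[0,0,0.173],1],[[0,0,0],[0,0,0.173],1],[[0,0,0],[0,0,0.173],1],[[0,0,0],[0,0,0.173],1],[[0,0,0],[0,0,0.173],1],[[0,0,0],[0,0,0.173],1],[[0,0,0],[0,0,0.173],1],[[0,0,0],[0,0,0],1]])

```text
clock: 6.9
position: [0.6029, -0.014, 0.197]
ee_rot: [0.995, 0.104, -0.0, 0.0]
ft_force: [0.6, -0.5, 0.5]
grip_width: 1.003
grasp_force: 0.0
```

Run:
```python
from h import *
from workcell import vision
import cv2
st(.6055,-.0143)
a=vision.camera("top")["pixels"]; b=vision.camera("side")["pixels"]
a=cv2.resize(a[195:275,198:288,::-1],None,fx=5,fy=5,interpolation=cv2.INTER_CUBIC); b=cv2.resize(b[170:250,245:315,::-1],None,fx=5,fy=5,interpolation=cv2.INTER_CUBIC)
cv2.imwrite("pics/dial1.png",np.hstack([a,b]))
```

```text
t 6.9 pos [ 0.6029 -0.014   0.197 ] ydir -78.06 zax [-0.001 -0.    -1.   ] j [-0.75  0.41  0.91  1.61 -0.33  1.29 -1.15] F [ 0.6 -0.5  0.5] M [-0.01  0.    0.02] w 1.003 g 0.0
tool shift units [ 0.0033  0.0012 -0.    ]
```

View pics/dial1.png

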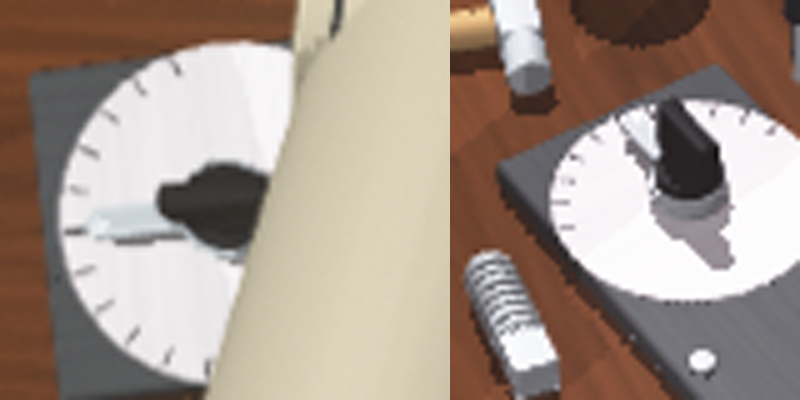

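The arm's tip is at (91,223) in the left panel, and the mark runs (63–88, 231). I'll compute the tip's angle, allowing for its height.

Run:
```python
from h import *
g=[.5932,.0698,.1336]; k=G(g,[[0,.085,.03]])[0]
for p in((91,221),(91,223),(91,225)):
    t=ray("top",px("top",p,(198,195,5)),.03); print("tip",t.round(4),np.arctan2(*(t-k)[[1,0]]).round(3))
for p in((63,231),(86,231)):
    for z in(.018,.022):
        t=ray("top",px("top",p,(198,195,5)),z); print("mark",z,t.round(4),np.arctan2(*(t-k)[[1,0]]).round(3))
for p in((52,268),(98,264)):   # long mark in first crop
    t=ray("top",px("top",p),.02); print("mark0",t.round(4),np.arctan2(*(t-k)[[1,0]]).round(3))
# predicted pixels in this crop for tip at offsets, in both views
for d in(-.08,0,.08):
    a=g[2]+np.pi/2-d; X=k+.064*np.array([np.cos(a),np.sin(a),0])
    print(d,((proj("top",X)-[198,195]+.5)*5-.5).round(1),((proj("side",X)-[245,170]+.5)*5-.5+[450,0]).round(1))
print(((proj("side",G(g,[[0,.148,.02],[0,.140,.02],[0,.16,.02]]))-[245,170]+.5)*5-.5+[450,0]).round(1))
```

```text
tip [0.576  0.2132 0.03  ] 1.67
tip [0.5751 0.2132 0.03  ] 1.684
tip [0.5743 0.2132 0.03  ] 1.699
mark 0.018 [0.5731 0.2281 0.018 ] 1.689
mark 0.022 [0.5725 0.2272 0.022 ] 1.698
mark 0.018 [0.5732 0.2179 0.018 ] 1.706
mark 0.022 [0.5726 0.217  0.022 ] 1.716
mark0 [0.5736 0.2271 0.02  ] 1.683
mark0 [0.5757 0.2061 0.02  ] 1.69
-0.08 [[ 82.6 238.5]] [[616.8 123.7]]
0 [[ 81. 227.]] [[624.4 119.9]]
0.08 [[ 80.4 215.4]] [[632.3 116.6]]
[[625.9 133.7]
 [633.5 142.1]
 [614.5 121.2]]
```

The arm stands within about 0.02 rad of the long mark, so the dial is done. Now descending on the bolt.

Request:
move_arm(motion=[[[0.003,0.001,0.04],[0,0,0],1],[[0,0,0.045],[0,0,0],1],[[0,0,0.045],[0,0,0],1],[[0,0,0.036],[0,0,0],1],[[0,0,0],[0,0,0],1],[[0,0,0],[0,0,0],-1],[[0,0,0],[0,0,0],-1],[[0,0,0],[0,0,0],-1],[[0,0,0],[0,0,0],-1],[[0,0,0],[0,0,0],-1],[[0,0,0],[0,0,0],-1],[[0,0,0],[0,0,0],-1]], newtons=20)

```text
clock: 8.2
position: [0.6057, -0.0137, 0.074]
ee_rot: [0.994, 0.105, 0.0, -0.001]
ft_force: [-2.6, 4.0, 6.5]
grip_width: 0.278
grasp_force: 19.5
```

```bash
python3 -c "
from h import *
st(.6055,-.0143)"
```

```text
t 8.2 pos [ 0.6057 -0.0137  0.074 ] ydir -77.9 zax [ 0.001  0.002 -1.   ] j [-0.68  0.54  0.82  1.72 -0.45  1.07 -1.07] F [-2.6  4.   6.5] M [ 0.62  0.53 -0.06] w 0.278 g 19.5
tool shift units [-0.0005  0.0007 -0.    ]
```

Well centred, with balanced forces. Loosening to 26 mm and turning backward 0.4 rad first.

Request:
move_arm(motion=[[[0,0,0],[0,0,0],-0.388],[[0,0,0],[0,0,0],-0.388],[[0,0,0],[0,0,-0.128],-0.388],[[0,0,0],[0,0,-0.128],-0.388],[[0,0,0],[0,0,-0.128],-0.388],[[0,0,0],[0,0,-0.128],-0.388],[[0,0,0],[0,0,0],-0.388]])

```text
clock: 8.9
position: [0.6057, -0.0137, 0.0734]
ee_rot: [0.953, 0.303, 0.001, -0.001]
ft_force: [0.7, 4.4, 2.2]
grip_width: 0.305
grasp_force: 2.1
```

```bash
cat >> h.py <<'E'
def snap(tag):
    from workcell import vision
    import cv2
    o=st()
    out=[]
    for n,(x,y) in(("top",(285,185)),("side",(300,200))):
        p=vision.camera(n)["pixels"]; np.save(f"{tag}_{n}.npy",p)
        out.append(cv2.resize(p[y:y+75,x:x+56,::-1],None,fx=7,fy=7,interpolation=cv2.INTER_CUBIC))
    cv2.imwrite(f"pics/{tag}.png",np.hstack(out))
E
python3 -c "
from h import *
snap('b1')"
```

```text
t 8.9 pos [ 0.6057 -0.0137  0.0734] ydir -54.69 zax [ 0.001  0.002 -1.   ] j [-0.62  0.51  0.73  1.72 -0.39  1.06 -0.71] F [0.7 4.4 2.2] M [ 0.89  0.06 -0.11] w 0.305 g 2.1
```

View pics/b1.png

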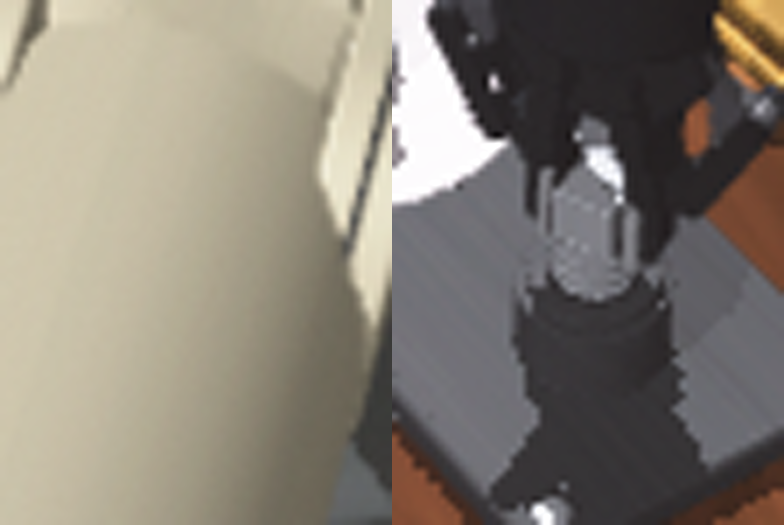

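The side panel shows the head between the fingers: bright top near (600,160), front face at (590,180–245), shaft down to y ≈ 295. An 8 mm drop would shift this about 16 px. From here I'll track the axis column numerically.

```bash
cat >> h.py <<'E'
def step(tag):
    from workcell import vision
    st(); p=vision.camera("side")["pixels"]; np.save(f"{tag}_side.npy",p); prof(p)
def prof(p):
    print("rows 216..243", p[216:244,327:331].mean((1,2)).astype(int).tolist())
E
python3 -c "
from h import *
prof(np.load('b1_side.npy'))"
```

```text
rows 216..243 [51, 89, 109, 110, 103, 189, 203, 210, 185, 152, 116, 125, 125, 134, 136, 131, 130, 130, 130, 135, 127, 124, 121, 124, 121, 124, 108, 50]
```

Request:
move_arm(motion=[[[0,0,0],[0,0,-0.128],-0.388],[[0,0,0],[0,0,-0.128],-0.388],[[0,0,0],[0,0,0],-0.388]])

```text
clock: 9.3
position: [0.6053, -0.0138, 0.0732]
ee_rot: [0.918, 0.397, 0.0, -0.001]
ft_force: [-1.1, 5.2, 2.5]
grip_width: 0.307
grasp_force: 2.5
```

```bash
python3 -c "
from h import *
step('b2')"
```

```text
t 9.3 pos [ 0.6053 -0.0138  0.0732] ydir -43.25 zax [-0.     0.001 -1.   ] j [-0.59  0.5   0.69  1.72 -0.36  1.05 -0.53] F [-1.1  5.2  2.5] M [ 1.04  0.34 -0.16] w 0.307 g 2.5
rows 216..243 [39, 93, 109, 109, 109, 196, 231, 237, 241, 230, 164, 157, 152, 143, 129, 129, 129, 129, 129, 127, 121, 126, 116, 125, 119, 124, 106, 50]
```

Request:
move_arm(motion=[[[0,0,0],[0,0,-0.128],-0.388],[[0,0,0],[0,0,-0.128],-0.388],[[0,0,0],[0,0,0],-0.34],[[0,0,0],[0,0,0],-0.34]])

```text
clock: 9.75
position: [0.6051, -0.0156, 0.0729]
ee_rot: [0.875, 0.484, -0.0, 0.0]
ft_force: [-0.3, 1.4, -0.4]
grip_width: 0.33
grasp_force: 0.5
```

```bash
python3 -c "
from h import *
step('b3')"
```

```text
t 9.75 pos [ 0.6051 -0.0156  0.0729] ydir -32.12 zax [-0. -0. -1.] j [-0.56  0.49  0.65  1.72 -0.33  1.05 -0.36] F [-0.3  1.4 -0.4] M [ 0.16  0.12 -0.03] w 0.33 g 0.5
rows 216..243 [38, 47, 107, 109, 109, 201, 232, 228, 234, 220, 213, 213, 187, 151, 127, 125, 126, 126, 126, 129, 118, 126, 119, 128, 120, 126, 91, 48]
```

Request:
move_arm(motion=[[[0.0012,-0.0007,0],[0,0,0],-0.388],[[0,0,0],[0,0,-0.128],-0.388],[[0,0,0],[0,0,-0.128],-0.388],[[0,0,0],[0,0,0],-0.34],[[0,0,0],[0,0,0],-0.34]])

```text
clock: 10.3
position: [0.6056, -0.0144, 0.0731]
ee_rot: [0.822, 0.569, 0.0, 0.0]
ft_force: [-0.1, 0.2, -0.4]
grip_width: 0.332
grasp_force: 0.0
```

```bash
python3 -c "
from h import *
step('b4')"
```

```text
t 10.3 pos [ 0.6056 -0.0144  0.0731] ydir -20.61 zax [ 0.001 -0.    -1.   ] j [-0.53  0.48  0.61  1.72 -0.31  1.04 -0.18] F [-0.1  0.2 -0.4] M [-0.02 -0.01 -0.02] w 0.332 g 0.0
rows 216..243 [37, 51, 106, 108, 108, 201, 232, 229, 229, 209, 241, 242, 247, 156, 122, 121, 121, 121, 121, 139, 127, 129, 118, 129, 118, 123, 89, 47]
```

Request:
move_arm(motion=[[[0,0,0],[0,0,0],-0.388],[[0,0,0],[0,0,-0.128],-0.388],[[0,0,0],[0,0,-0.128],-0.388],[[0,0,0],[0,0,0],-0.34],[[0,0,0],[0,0,0],-0.34]])

```text
clock: 10.85
position: [0.6057, -0.0141, 0.0731]
ee_rot: [0.761, 0.649, 0.0, 0.0]
ft_force: [0.5, 0.3, -0.2]
grip_width: 0.333
grasp_force: 0.0
```

```bash
python3 -c "
from h import *
step('b5')"
```

```text
t 10.85 pos [ 0.6057 -0.0141  0.0731] ydir -9.06 zax [ 0.001 -0.    -1.   ] j [-0.5   0.47  0.57  1.71 -0.28  1.04  0.01] F [ 0.5  0.3 -0.2] M [-0.05 -0.01  0.01] w 0.333 g 0.0
rows 216..243 [37, 43, 75, 85, 85, 166, 194, 227, 229, 201, 233, 240, 245, 167, 118, 114, 115, 115, 115, 121, 117, 130, 118, 130, 116, 126, 77, 46]
```

Request:
move_arm(motion=[[[0,0,0],[0,0,0],-0.388],[[0,0,0],[0,0,-0.128],-0.388],[[0,0,0],[0,0,-0.128],-0.388],[[0,0,0],[0,0,0],-0.34],[[0,0,0],[0,0,0],-0.34]])

```text
clock: 11.4
position: [0.6057, -0.014, 0.0731]
ee_rot: [0.692, 0.722, 0.0, 0.0]
ft_force: [-0.4, 0.1, 1.3]
grip_width: 0.33
grasp_force: 0.0
```

```bash
python3 -c "
from h import *
step('b6')"
```

```text
t 11.4 pos [ 0.6057 -0.014   0.0731] ydir 2.46 zax [ 0.001 -0.    -1.   ] j [-0.47  0.46  0.52  1.71 -0.26  1.04  0.19] F [-0.4  0.1  1.3] M [ 0.   -0.01  0.01] w 0.33 g 0.0
rows 216..243 [37, 37, 49, 50, 58, 87, 118, 152, 179, 190, 218, 233, 235, 186, 113, 105, 104, 103, 100, 113, 116, 130, 111, 130, 115, 130, 68, 46]
```

Request:
move_arm(motion=[[[0,0,0],[0,0,0],-0.388],[[0,0,0],[0,0,-0.128],-0.388],[[0,0,0],[0,0,-0.128],-0.388],[[0,0,0],[0,0,0],-0.34],[[0,0,0],[0,0,0],-0.34]])

```text
clock: 11.95
position: [0.6057, -0.014, 0.0731]
ee_rot: [0.616, 0.788, 0.0, 0.0]
ft_force: [-0.8, -0.7, 0.3]
grip_width: 0.327
grasp_force: 0.3
```

```bash
python3 -c "
from h import *
step('b7')"
```

```text
t 11.95 pos [ 0.6057 -0.014   0.0731] ydir 13.99 zax [ 0.001  0.    -1.   ] j [-0.44  0.45  0.48  1.71 -0.24  1.03  0.37] F [-0.8 -0.7  0.3] M [-0.04  0.13 -0.06] w 0.327 g 0.3
rows 216..243 [39, 38, 39, 38, 38, 38, 37, 55, 119, 130, 98, 119, 168, 157, 158, 158, 108, 93, 91, 90, 89, 91, 95, 118, 113, 130, 65, 46]
```

```bash
python3 -c "
import numpy as np,cv2
f=lambda t:cv2.resize(np.load(t+'_side.npy')[200:260,302:354,::-1],None,fx=7.5,fy=7.5,interpolation=cv2.INTER_CUBIC)
cv2.imwrite('pics/cmp.png',np.hstack([f('b6'),f('b7')]))"
```

```text
(no output)
```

View pics/cmp.png

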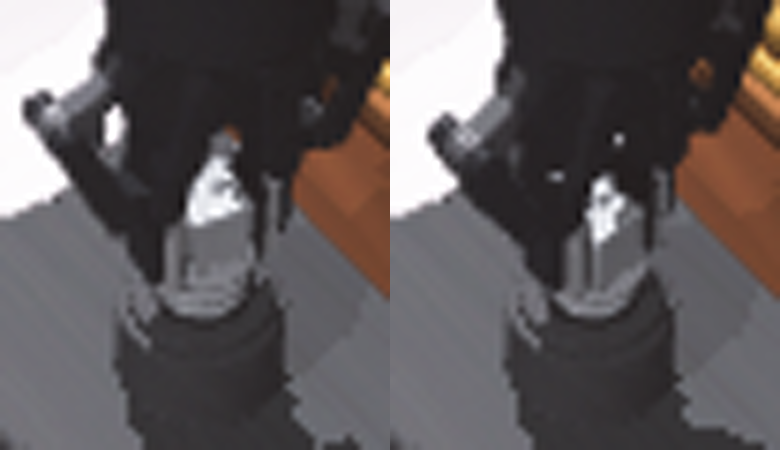

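The right panel (b7) shows the head bottom down from y≈280 to ≈292, so the bolt has dropped, at a finger angle between 2.5° and 14°. I'll open, swing back 90° for range, grip, and screw forward while following the thread down.

Request:
move_arm(motion=[[[0,0,0],[0,0,0],0.3],[[0,0,0],[0,0,0],0.3],[[0,0,0],[0,0,0],0.3],[[0,0,0],[0,0,-0.182],0.3],[[0,0,0],[0,0,-0.182],0.3],[[0,0,0],[0,0,-0.182],0.3],[[0,0,0],[0,0,-0.182],0.3],[[0,0,0],[0,0,-0.182],0.3],[[0,0,0],[0,0,-0.182],0.3],[[0,0,0],[0,0,-0.182],0.3],[[0,0,0],[0,0,-0.182],0.3],[[0,0,0],[0,0,-0.182],0.3]])

```text
clock: 13.2
position: [0.6054, -0.0139, 0.073]
ee_rot: [0.016, 1.0, 0.0, 0.0]
ft_force: [-0.1, 0.4, -0.4]
grip_width: 0.654
grasp_force: 0.0
```

Request:
move_arm(motion=[[[0,0,0],[0,0,-0.182],0.3],[[0,0,0],[0,0,-0.18],0.3],[[0,0,0],[0,0,0],-1],[[0,0,0],[0,0,0],-1],[[0,0,0],[0,0,0],-1],[[0,0,0],[0,0,0],-1],[[0,0,0],[0,0,0],-1]], newtons=30)

```text
clock: 13.9
position: [0.6054, -0.0137, 0.0731]
ee_rot: [-0.123, 0.992, 0.0, 0.0]
ft_force: [-0.7, 0.5, 0.4]
grip_width: 0.275
grasp_force: 30.1
```

```bash
python3 -c "
from h import *
st(.6056,-.0141)"
```

```text
t 13.9 pos [ 0.6054 -0.0137  0.0731] ydir 104.13 zax [ 0.  0. -1.] j [-0.2   0.42  0.19  1.7  -0.09  1.03  1.83] F [-0.7  0.5  0.4] M [ 0.16 -0.01 -0.04] w 0.275 g 30.1
tool shift units [-0.0001 -0.0006 -0.    ]
```

Request:
move_arm(motion=[[[0,0,0.00024],[0,0,0.176],-1],[[0,0,0.00024],[0,0,0.176],-1],[[0,0,0.00024],[0,0,0.176],-1],[[0,0,0.00024],[0,0,0.176],-1],[[0,0,0.00024],[0,0,0.176],-1],[[0,0,0.00024],[0,0,0.176],-1],[[0,0,0.00024],[0,0,0.176],-1],[[0,0,0.00024],[0,0,0.176],-1],[[0,0,0.00024],[0,0,0.176],-1],[[0,0,0.00024],[0,0,0.176],-1],[[0,0,0.00024],[0,0,0.176],-1],[[0,0,0.00024],[0,0,0.176],-1]])

```text
clock: 15.1
position: [0.6046, -0.015, 0.0709]
ee_rot: [0.651, 0.759, -0.001, -0.0]
ft_force: [-5.1, -2.9, 4.1]
grip_width: 0.278
grasp_force: 31.9
```

```bash
python3 -c "
from h import *
step('f1')"
```

```text
t 15.1 pos [ 0.6046 -0.015   0.0709] ydir 8.74 zax [-0.001 -0.001 -1.   ] j [-0.45  0.46  0.5   1.71 -0.25  1.03  0.29] F [-5.1 -2.9  4.1] M [-0.66  0.91  0.16] w 0.278 g 31.9
rows 216..243 [38, 38, 37, 38, 37, 37, 48, 49, 104, 139, 141, 154, 138, 116, 138, 171, 137, 96, 92, 91, 92, 92, 95, 113, 135, 124, 124, 53]
```

Request:
move_arm(motion=[[[0,0,0.00024],[0,0,0.176],-1],[[0,0,0.00024],[0,0,0.176],-1],[[0,0,0.00024],[0,0,0.176],-1],[[0,0,0.00024],[0,0,0.176],-1],[[0,0,0.00024],[0,0,0.176],-1],[[0,0,0.00024],[0,0,0.176],-1],[[0,0,0.00024],[0,0,0.176],-1],[[0,0,0.00024],[0,0,0.176],-1],[[0,0,0.00024],[0,0,0.176],-1],[[0,0,0.00024],[0,0,0.176],-1],[[0,0,0.00024],[0,0,0.176],-1],[[0,0,0.00024],[0,0,0.176],-1]])

```text
clock: 16.35
position: [0.6036, -0.0141, 0.0686]
ee_rot: [0.999, 0.033, -0.002, -0.0]
ft_force: [-10.1, -0.2, 6.7]
grip_width: 0.275
grasp_force: 29.8
```

Request:
move_arm(motion=[[[0,0,0],[0,0,0],-1]])

```text
clock: 16.45
position: [0.6036, -0.014, 0.0685]
ee_rot: [0.999, 0.033, -0.002, -0.0]
ft_force: [-11.1, 0.5, 9.5]
grip_width: 0.276
grasp_force: 29.7
```

```bash
python3 -c "
from h import *
step('f2')"
```

```text
t 16.45 pos [ 0.6036 -0.014   0.0685] ydir -86.24 zax [-0.004  0.    -1.   ] j [-0.7   0.56  0.85  1.73 -0.47  1.07 -1.2 ] F [-11.1   0.5   9.5] M [ 0.18  2.12 -0.19] w 0.276 g 29.7
rows 216..243 [40, 40, 40, 40, 41, 40, 40, 41, 40, 41, 62, 63, 63, 47, 67, 67, 85, 99, 95, 100, 104, 100, 99, 90, 103, 116, 99, 50]
```

Request:
move_arm(motion=[[[0,0,0],[0,0,0],0.3],[[0,0,0],[0,0,0],0.3],[[0,0,0],[0,0,0],0.3],[[0,0,0],[0,0,-0.182],0.3],[[0,0,0],[0,0,-0.182],0.3],[[0,0,0],[0,0,-0.182],0.3],[[0,0,0],[0,0,-0.182],0.3],[[0,0,0],[0,0,-0.182],0.3],[[0,0,0],[0,0,-0.182],0.3],[[0,0,0],[0,0,-0.182],0.3],[[0,0,0],[0,0,-0.182],0.3],[[0,0,0],[0,0,-0.182],0.3]])

```text
clock: 17.7
position: [0.6055, -0.014, 0.0687]
ee_rot: [0.776, 0.63, 0.0, 0.0]
ft_force: [-0.4, -0.0, -0.5]
grip_width: 0.651
grasp_force: 0.0
```

Request:
move_arm(motion=[[[0,0,0],[0,0,-0.182],0.3],[[0,0,0],[0,0,-0.182],0.3],[[0,0,0],[0,0,-0.182],0.3],[[0,0,0],[0,0,-0.182],0.3],[[0,0,0],[0,0,-0.182],0.3],[[0,0,0],[0,0,-0.182],0.3],[[0,0,0],[0,0,-0.182],0.3],[[0,0,0],[0,0,-0.182],0.3],[[0,0,0],[0,0,-0.182],0.3],[[0,0,0],[0,0,-0.182],0.3],[[0,0,0],[0,0,-0.182],0.3],[[0,0,0],[0,0,-0.182],0.3]])

```text
clock: 18.9
position: [0.6055, -0.014, 0.0687]
ee_rot: [0.031, 1.0, 0.0, 0.0]
ft_force: [0.0, 0.1, 0.1]
grip_width: 0.647
grasp_force: 0.0
```

Request:
move_arm(motion=[[[0,0,0],[0,0,-0.182],0.3],[[0,0,0],[0,0,0],0.3]])

```text
clock: 19.1
position: [0.6055, -0.0141, 0.0687]
ee_rot: [-0.038, 0.999, 0.0, 0.0]
ft_force: [-0.5, 0.2, 0.0]
grip_width: 0.65
grasp_force: 0.0
```

```bash
python3 -c "
from h import *
st(.6056,-.0141)"
```

```text
t 19.1 pos [ 0.6055 -0.0141  0.0687] ydir 94.39 zax [ 0.  0. -1.] j [-0.22  0.43  0.2   1.7  -0.1   1.02  1.67] F [-0.5  0.2  0. ] M [ 0.02  0.   -0.02] w 0.65 g 0.0
tool shift units [-0.0002 -0.      0.    ]
```

Request:
move_arm(motion=[[[0,0,0],[0,0,0],-1],[[0,0,0],[0,0,0],-1],[[0,0,0],[0,0,0],-1],[[0,0,0],[0,0,0],-1],[[0,0,0],[0,0,0],-1],[[0,0,0.00024],[0,0,0.176],-1],[[0,0,0.00024],[0,0,0.176],-1],[[0,0,0.00024],[0,0,0.176],-1],[[0,0,0.00024],[0,0,0.176],-1],[[0,0,0.00024],[0,0,0.176],-1],[[0,0,0.00024],[0,0,0.176],-1],[[0,0,0.00024],[0,0,0.176],-1]])

```text
clock: 20.3
position: [0.605, -0.0149, 0.0675]
ee_rot: [0.435, 0.901, -0.001, -0.0]
ft_force: [-1.5, -2.7, 1.4]
grip_width: 0.271
grasp_force: 35.5
```

Request:
move_arm(motion=[[[0,0,0.00024],[0,0,0.176],-1],[[0,0,0.00024],[0,0,0.176],-1],[[0,0,0.00024],[0,0,0.176],-1],[[0,0,0.00024],[0,0,0.176],-1],[[0,0,0.00024],[0,0,0.176],-1],[[0,0,0.00024],[0,0,0.176],-1],[[0,0,0.00024],[0,0,0.176],-1],[[0,0,0.00024],[0,0,0.176],-1],[[0,0,0.00024],[0,0,0.176],-1],[[0,0,0.00024],[0,0,0.176],-1],[[0,0,0.00024],[0,0,0.176],-1],[[0,0,0.00024],[0,0,0.176],-1]])

```text
clock: 21.5
position: [0.6038, -0.0146, 0.0677]
ee_rot: [0.958, 0.288, -0.001, -0.001]
ft_force: [-20.5, -0.7, 32.3]
grip_width: 0.277
grasp_force: 64.1
```

Request:
move_arm(motion=[[[0,0,0.00024],[0,0,0.176],-1],[[0,0,0.00024],[0,0,0.176],-1],[[0,0,0.00024],[0,0,0.176],-1],[[0,0,0.00024],[0,0,0.176],-1],[[0,0,0],[0,0,0],-1]])

```text
clock: 22.0
position: [0.6036, -0.0141, 0.0651]
ee_rot: [1.0, 0.016, -0.002, -0.0]
ft_force: [-15.0, 0.1, 18.0]
grip_width: 0.276
grasp_force: 33.7
```

```bash
python3 -c "
from h import *
step('f3')"
```

```text
t 22.0 pos [ 0.6036 -0.0141  0.0651] ydir -88.21 zax [-0.004  0.001 -1.   ] j [-0.7   0.57  0.85  1.73 -0.48  1.07 -1.23] F [-15.    0.1  18. ] M [ 0.15  2.79 -0.14] w 0.276 g 33.7
rows 216..243 [40, 40, 40, 40, 40, 41, 40, 40, 40, 40, 40, 55, 58, 57, 58, 57, 65, 82, 93, 90, 96, 96, 95, 87, 91, 105, 82, 49]
```

The vertical force rose mid-stroke, so I'll open the fingers, swing 90° clear and check the head height.

Request:
move_arm(motion=[[[0,0,0],[0,0,0],1],[[0,0,0],[0,0,0],1],[[0,0,0],[0,0,0],1],[[0,0,0],[0,0,-0.182],1],[[0,0,0],[0,0,-0.182],1],[[0,0,0],[0,0,-0.182],1],[[0,0,0],[0,0,-0.182],1],[[0,0,0],[0,0,-0.182],1],[[0,0,0],[0,0,-0.182],1],[[0,0,0],[0,0,-0.182],1],[[0,0,0],[0,0,-0.182],1],[[0,0,0],[0,0,0],1]])

```text
clock: 23.25
position: [0.6055, -0.014, 0.0646]
ee_rot: [0.83, 0.557, 0.0, -0.0]
ft_force: [1.0, 0.1, -0.1]
grip_width: 1.005
grasp_force: 0.0
```

Run:
```python
from h import *
import cv2
step('f4')
p=np.load('f4_side.npy')
f=lambda a:cv2.resize(a[205:255,303:353,::-1],None,fx=8,fy=8,interpolation=cv2.INTER_CUBIC)
cv2.imwrite('pics/f4.png',np.hstack([f(C["side"]["pixels"]),f(p)]))
# predicted head-top outline for yaw b, z candidates
for z in(.092,.096,.100):
  for bd in(-88,):
    b=np.radians(bd); Q=[[.6056+.012*(np.cos(b)*i-np.sin(b)*j),-.0141+.012*(np.sin(b)*i+np.cos(b)*j),zz] for zz in(z,z-.026) for i,j in((1,1),(1,-1),(-1,-1),(-1,1))]
    print(z,((proj("side",np.array(Q))-[303,205]+.5)*8-.5+[400,0]).astype(int).tolist())
```

```text
t 23.25 pos [ 0.6055 -0.014   0.0646] ydir -22.23 zax [ 0.  0. -1.] j [-0.52  0.49  0.59  1.72 -0.31  1.03 -0.2 ] F [ 1.   0.1 -0.1] M [0.01 0.03 0.  ] w 1.005 g 0.0
rows 216..243 [35, 34, 38, 48, 100, 201, 240, 212, 92, 109, 200, 239, 230, 195, 242, 243, 243, 221, 135, 111, 110, 110, 109, 112, 116, 126, 72, 45]
0.092 [[661, 215], [594, 242], [557, 191], [623, 165], [658, 270], [592, 297], [555, 247], [621, 220]]
0.096 [[662, 206], [595, 233], [557, 183], [624, 156], [659, 261], [593, 288], [555, 238], [621, 212]]
0.1 [[662, 198], [595, 224], [557, 174], [624, 148], [659, 253], [593, 280], [556, 230], [621, 203]]
```

View pics/f4.png

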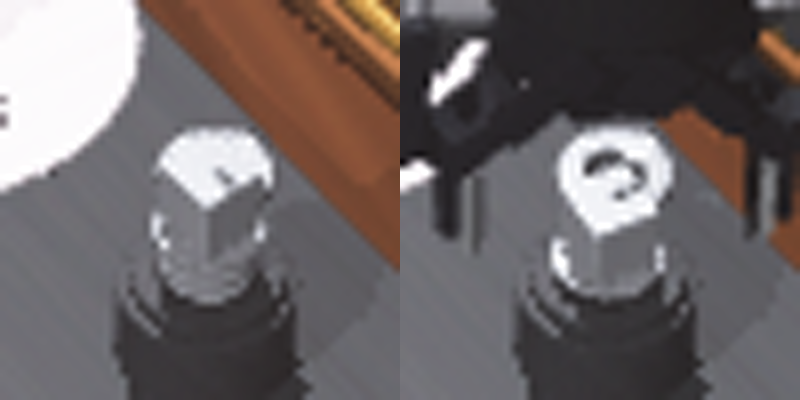

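The right panel shows the front top corner at about (597,235) and the right corner at about (657,213). That suggests a head top near 95 mm rather than 92. I'll fit the edges numerically, calibrating on the first image (106 mm).

Run:
```python
from h import *
def edge(p):
    out=[]
    g=p.astype(float).mean(2)
    for c in range(324,336):
        col=g[218:246,c]
        # last bright->dark crossing of 0.5*(bright+face)
        d=np.diff(col)
        i=max((k for k in range(len(d)) if col[k]>190 and col[k+1]<190 and col[min(k+3,len(col)-1)]<170),default=None)
        if i is None: continue
        th=.5*(col[i-1 if col[i]<200 else i]+col[min(i+3,27)])
        k=i if col[i]>=th>=col[i+1] else i+1
        if k+1<len(col) and col[k]>=th>=col[k+1]: out.append((c,218+k+(col[k]-th)/(col[k]-col[k+1])))
    return np.array(out)
def model(z,b,c,dx,dy,):
    cs=[(1,1),(1,-1),(-1,-1),(-1,1)]
    Q=np.array([[dx+.012*(np.cos(b)*i-np.sin(b)*j),dy+.012*(np.sin(b)*i+np.cos(b)*j),z] for i,j in cs])
    q=proj("side",Q); k=q[:,1].argmax(); l,f,r=sorted([q[(k-1)%4],q[k],q[(k+1)%4]],key=lambda a:a[0])
    return np.interp(c,[l[0],f[0],r[0]],[l[1],f[1],r[1]]),f,l,r
for nm,p,b0 in(("0",C["side"]["pixels"],-78),("b4",np.load("b4_side.npy"),-25),("f4",np.load("f4_side.npy"),-88)):
    e=edge(p); print(nm,e.round(1).tolist())
    fn=lambda v:model(v[0],v[1],e[:,0],.6056,-.0141)[0]-e[:,1]
    r=least_squares(fn,[.1,np.radians(b0)],x_scale=[.001,.05],loss="soft_l1",f_scale=.5); print(" z",(r.x[0]*1e3).round(2),"yaw",np.degrees(r.x[1]).round(1),np.round(fn(r.x),1))
    r=least_squares(lambda z:fn([z[0],np.radians(b0)]),[.1],loss="soft_l1",f_scale=.5); print(" fixed yaw z",(r.x*1e3).round(2))
```

```text
0 [[324.0, 226.6], [325.0, 227.5], [326.0, 228.5], [327.0, 229.5], [328.0, 230.5], [329.0, 230.3], [330.0, 229.6], [331.0, 226.4], [332.0, 228.1], [333.0, 227.6], [334.0, 227.0], [335.0, 234.7]]
 z 108.59 yaw -80.5 [-0.  -0.  -0.  -0.  -0.  -0.4 -0.2  2.5  0.2  0.2  0.3 -7.9]
 fixed yaw z [108.48]
b4 [[325.0, 226.3], [326.0, 226.5], [327.0, 228.7], [328.0, 228.7], [329.0, 228.7], [330.0, 228.7], [331.0, 228.7], [332.0, 228.7], [333.0, 228.6], [334.0, 225.7]]
 z 112.0 yaw -67.7 [ 0.4  0.9 -0.7 -0.1  0.6  0.6 -0.3 -1.1 -2.   0.1]
 fixed yaw z [110.89]
f4 [[324.0, 240.3], [325.0, 231.6], [326.0, 232.8], [327.0, 233.9], [328.0, 233.6], [329.0, 233.5], [330.0, 232.8], [331.0, 232.6], [332.0, 232.2], [333.0, 231.7], [334.0, 231.5], [335.0, 238.7]]
 z 94.02 yaw -86.6 [-10.    0.1   0.1   0.3   0.3  -0.    0.3   0.1   0.    0.1  -0.2  -7.8]
 fixed yaw z [94.08]
```

The same fit reads 2.5 mm high on the known 106 mm start, so the head top is at about 91.5 mm: one full turn as expected. Now the final firm grip on the faces.

Request:
move_arm(motion=[[[0,0,0],[0,0,-0.178],1],[[0,0,0],[0,0,-0.178],1],[[0,0,0],[0,0,-0.178],1],[[0,0,0],[0,0,0],0],[[0,0,0],[0,0,0],-1],[[0,0,0],[0,0,0],-1],[[0,0,0],[0,0,0],-1],[[0,0,0],[0,0,0],-1],[[0,0,0],[0,0,0],-1],[[0,0,0],[0,0,0],-1],[[0,0,0],[0,0,0],-1],[[0,0,0],[0,0,0],-1]], newtons=50)

```text
clock: 24.5
position: [0.6046, -0.0149, 0.0686]
ee_rot: [0.699, 0.715, -0.0, -0.001]
ft_force: [-25.1, -1.6, 47.6]
grip_width: 0.27
grasp_force: 64.0
```

Run:
```python
from h import *
import cv2
from workcell import vision
step('f5')
p=np.load('f5_side.npy')[150:300,220:400,::-1]; t=vision.camera("top")["pixels"][150:300,190:370,::-1]
f=lambda a:cv2.resize(a,None,fx=2.2,fy=2.2,interpolation=cv2.INTER_CUBIC)
cv2.imwrite('pics/f5.png',np.hstack([f(t),f(p)]))
```

```text
t 24.5 pos [ 0.6046 -0.0149  0.0686] ydir 1.31 zax [-0.002  0.001 -1.   ] j [-0.46  0.46  0.51  1.72 -0.26  1.03  0.17] F [-25.1  -1.6  47.6] M [-0.15  5.77  0.1 ] w 0.27 g 64.0
rows 216..243 [37, 37, 36, 44, 49, 79, 99, 90, 59, 95, 164, 187, 178, 171, 207, 197, 198, 183, 109, 93, 97, 96, 96, 101, 118, 126, 76, 46]
```

View pics/f5.png

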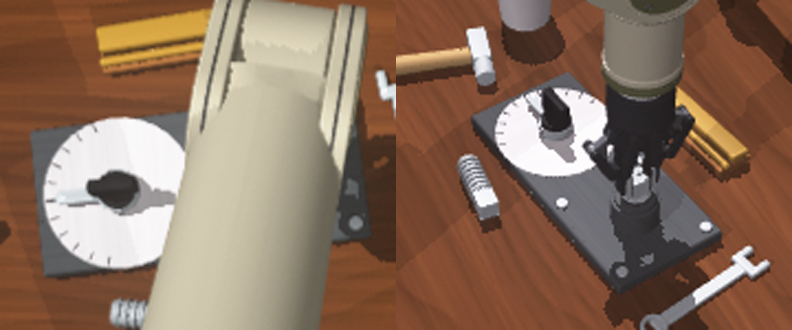

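The dial is still on its mark and the loose things are in place. But the fingertips are pressing down (Fz 48 N, likely against the boss). I'll loosen, rise 4 mm and grip again.

Request:
move_arm(motion=[[[0,0,0],[0,0,0],-0.35],[[0,0,-0.0054],[0,0,0],-0.35],[[0,0,0],[0,0,0],-0.35],[[0,0,0],[0,0,0],-1],[[0,0,0],[0,0,0],-1],[[0,0,0],[0,0,0],-1],[[0,0,0],[0,0,0],-1],[[0,0,0],[0,0,0],-1]], newtons=50)

```text
clock: 25.4
position: [0.6045, -0.0138, 0.0691]
ee_rot: [0.698, 0.716, -0.001, -0.001]
ft_force: [-10.0, 0.5, 16.8]
grip_width: 0.271
grasp_force: 53.9
```

```bash
python3 -c "
from h import *
step('f6')"
```

```text
t 25.4 pos [ 0.6045 -0.0138  0.0691] ydir 1.52 zax [-0.002  0.001 -1.   ] j [-0.46  0.46  0.51  1.72 -0.26  1.03  0.17] F [-10.    0.5  16.8] M [ 0.09  2.22 -0.05] w 0.271 g 53.9
rows 216..243 [37, 36, 37, 54, 55, 89, 99, 107, 64, 102, 167, 200, 211, 183, 196, 204, 209, 194, 125, 105, 103, 102, 108, 108, 119, 121, 76, 46]
```

Request:
move_arm(motion=[[[0,-0.001,-0.0013],[0,0,0],-1],[[0,0,0],[0,0,0],-1],[[0,0,0],[0,0,0],-1]])

```text
clock: 25.75
position: [0.6043, -0.0138, 0.0693]
ee_rot: [0.697, 0.717, -0.0, -0.0]
ft_force: [-2.2, -0.1, 3.2]
grip_width: 0.268
grasp_force: 50.5
```

```bash
python3 -c "
from h import *
step('f7')
from workcell import order
o=st()
if abs(o['ft_force']).max()<25 and o['grasp_force']>40: print(order.hand_in())"
```

```text
t 25.75 pos [ 0.6043 -0.0138  0.0693] ydir 1.62 zax [-0.001  0.    -1.   ] j [-0.46  0.46  0.51  1.72 -0.26  1.03  0.17] F [-2.2 -0.1  3.2] M [ 0.08  0.31 -0.06] w 0.268 g 50.5
rows 216..243 [37, 36, 40, 54, 58, 89, 114, 108, 64, 103, 167, 213, 205, 171, 205, 205, 209, 192, 120, 105, 103, 102, 102, 111, 116, 126, 72, 46]
t 25.8 pos [ 0.6044 -0.0138  0.0693] ydir 1.63 zax [-0.001  0.    -1.   ] j [-0.46  0.46  0.51  1.72 -0.26  1.03  0.17] F [-1.9  0.1  2. ] M [ 0.09  0.37 -0.05] w 0.272 g 50.4
the job is handed in; nothing more can be done
None
```

Handed in at 25.8 s: the arm is on the long mark (within about 0.02 rad), the bolt dropped and went forward about one full turn (drop angle known to about ±6°, head top about 91.5 mm), its head is held at 50 N, and the loose things I could see had not moved; the fingertips briefly pressed down with about 48 N, probably on the boss, before I eased them off.

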